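# Change over the misplaced reagent bottles

### The job

The four dropping bottles on the bench were put back in the wrong trays: move each one into the nest whose rim has the colour of its cap, standing upright, one bottle to a nest. The bottles drip acid, so never stand one on the bare worktop: use the white spare nest as the place to park a bottle in between, and leave it empty at the end. Set the bottles down rather than dropping them, and do not tip one over.

Things in the scene. Friction and masses are not known exactly. Their poses are not given: they have to be found in the camera images.
- bottle_red: Loose amber round dropping bottle with a ribbed red screw cap and a paper label; body 44 mm in diameter with upright sides up to about 50 mm, then a shoulder; 88 mm tall to the top of the cap (cap 26 mm wide, its lowest edge 74 mm up), about 0.13 kg. The cap is screwed tight. Origin: centre of its underside, z up along the bottle.
- bottle_yellow: Loose amber round dropping bottle with a ribbed yellow screw cap and a paper label; body 44 mm in diameter with upright sides up to about 50 mm, then a shoulder; 88 mm tall to the top of the cap (cap 26 mm wide, its lowest edge 74 mm up), about 0.13 kg. The cap is screwed tight. Origin: centre of its underside, z up along the bottle.
- bottle_blue: Loose amber round dropping bottle with a ribbed blue screw cap and a paper label; body 44 mm in diameter with upright sides up to about 50 mm, then a shoulder; 88 mm tall to the top of the cap (cap 26 mm wide, its lowest edge 74 mm up), about 0.13 kg. The cap is screwed tight. Origin: centre of its underside, z up along the bottle.
- bottle_green: Loose amber round dropping bottle with a ribbed green screw cap and a paper label; body 44 mm in diameter with upright sides up to about 50 mm, then a shoulder; 88 mm tall to the top of the cap (cap 26 mm wide, its lowest edge 74 mm up), about 0.13 kg. The cap is screwed tight. Origin: centre of its underside, z up along the bottle.
- nest_red: Red round bottle nest, fixed, on the same two-nest grey tray as the yellow nest: a shallow cup 70 mm across outside, with a round recess 61 mm across and 13 mm deep (dark flat floor, red rim). Origin: centre of the recess floor (about 11 mm above the worktop), where a bottle's underside rests; z up; y runs along the tray towards or away from its other nest, 90 mm off, and x across the tray.
- nest_yellow: Yellow round bottle nest, fixed, on the same two-nest grey tray as the red nest: a shallow cup 70 mm across outside, with a round recess 61 mm across and 13 mm deep (dark flat floor, yellow rim). Origin: centre of the recess floor (about 11 mm above the worktop), where a bottle's underside rests; z up; y runs along the tray towards or away from its other nest, 90 mm off, and x across the tray.
- nest_blue: Blue round bottle nest, fixed, on the same two-nest grey tray as the green nest: a shallow cup 70 mm across outside, with a round recess 61 mm across and 13 mm deep (dark flat floor, blue rim). Origin: centre of the recess floor (about 11 mm above the worktop), where a bottle's underside rests; z up; y runs along the tray towards or away from its other nest, 90 mm off, and x across the tray.
- nest_green: Green round bottle nest, fixed, on the same two-nest grey tray as the blue nest: a shallow cup 70 mm across outside, with a round recess 61 mm across and 13 mm deep (dark flat floor, green rim). Origin: centre of the recess floor (about 11 mm above the worktop), where a bottle's underside rests; z up; y runs along the tray towards or away from its other nest, 90 mm off, and x across the tray.
- nest_spare: White spare round bottle nest, fixed, alone on a small square grey tray, empty at the start: a shallow cup 70 mm across outside, with a round recess 61 mm across and 13 mm deep (dark flat floor, white rim). Origin: centre of the recess floor (about 11 mm above the worktop), where a bottle's underside rests; z up. Mind the cream spectrometer, 346 mm tall, that stands behind and to the left of the trays: its front face is at about x = 0.557, from y = 0.24 leftwards.
Not all that is in view belongs to the job. Leave any black or turquoise look-alike of the bottle_green alone. Leave any turquoise look-alike of the bottle_red alone.

How it is judged:
By the outcome, as a careful person would: the job done as asked, in the order asked, and still so for the second after the job is handed in, with the robot touching nothing.
It also fails if it takes over 128 s, if anything falls off the work surface, if the arm or the gripper's body presses on something with over 40 N, if the wrist force passes 120 N, or if a joint passes its speed limit or range.

### The arm

A 6-joint arm with a two-finger parallel gripper is mounted at the origin on a cart in front of the work surface, level with it; the furniture and walls round the work are solid. World frame = base frame: x ahead of the robot, y to its left, z up, the work surface at z = 0. Lengths are in m, angles in rad, forces in N, time in s.
With the tool pointing down it reaches from about 0.375 to 0.975 m from the base axis. Payload 3.8 kg.
Tool frame: the origin (TCP) lies midway between the tips of the shut fingers; the grasp point (between the pads) lies 19 mm behind it; z points along the fingers, y is the line along which they close (so a half turn about z gives the same grasp; the last joint's range is limited). The gripper opens to 88 mm and grips with 3 to 60 N. Pads are 18 mm wide; open, the fingers measure 123 mm over their backs; the gripper's body (75 mm by 187 mm) begins 45 mm behind the grasp point.
Start: joints at [1.265, 0.264, 1.604, -0, 1.274, -0.037], TCP at [0.179, 0.651, 0.239] pointing down, gripper open.
Joint ranges: [-2.63, 2.63], [-0.94, 2.18], [0.31, 2.57], [-1.31, 4.45], [0, 2.66], [-2.55, 2.55]. Speed limits (rad/s): [2.57, 2.57, 3.14, 3.14, 3.14, 3.14].

### API

Orientations are given as a rotation vector (axis times angle).
In Python, from cell import manip, inverse_kinematics, cams, order gives the robot as it stands. Calls block until the motion is done:
- manip.move_pose(position, orientation): joint-space move of the TCP to a pose.
- manip.move_linear(position, rate=0.15, rot=None): straight line of the TCP; rot=None keeps the orientation; rate is the mean speed in m/s.
- manip.set_joints(angles): joint-space move.
- manip.set_gripper(opening, force=None): finger opening in m; force is the grip in N (None keeps the last); returns when the fingers have stopped.
- manip.dwell(seconds).
- inverse_kinematics(position, orientation): joint angles nearest the present ones, or None.
- manip.state(): the state.
- cams.capture(name): name is "side" or "top"; returns a dict with "image" (480x640x3 uint8, blue, green, red), "z_map" (480x640 float32, m along the optical axis (not along the pixel's ray), 0 where there is no reading), "intrinsics" (3x3 intrinsics, pixels), "k1" (the pictures are not rectified: a ray, as slopes to the right and down, at radius r is drawn at 1 + k1 r^2 times it, then the intrinsics apply), "position" and "orientation" of the camera in the world. Camera axes: x right, y down, z forward; pixel columns grow to the right and rows downward; lengths in m; the calibration is good to about 2 mm. A picture is of the moment at which its call begins.
A pose or a line that the arm cannot do raises manip.IKError and nothing moves.
- order.close_job(): hands the job in; it is judged then, once.
The state is a dict: "clock": time; "joint_pos": joint angles; "joint_velocities": joint speeds; "tau": joint torques, N m; "tool_pos": TCP position; "tcp_rot": TCP orientation; "contact_force": force on the tool from outside, world axes, zero at the start; "moment": the same for the moment, N m; "gripper_width": finger opening in m; "grasp_force": force on a finger pad.
Only numpy, scipy, OpenCV 4.12 (cv2) and the standard library are available. Lean on these libraries where they do the work, as an engineer would, in place of code of your own. Each camera call takes 0.05 s, during which the arm holds its last target. There are 200 camera calls.

## Working session

There is one attempt and no reset: what is moved stays moved. The work goes in short steps, each a Python script; the robot and the scene stay as the last script left them, time stands still between calls to the robot, and variables do not carry over. Pictures are saved under pics/ and viewed, at most 14 in all, crops included, and the job is handed in when it is done.

```bash
mkdir -p pics; ls
python3 - <<'E'
from cell import manip,cams
import cv2,numpy as np
for n in("top","side"):
    c=cams.capture(n); cv2.imwrite(f"pics/{n}0.png",c["image"]); np.savez(f"{n}0.npz",**c)
    print(n,c["intrinsics"].tolist(),c["k1"],c["position"],c["orientation"])
s=manip.state();print(s["clock"],s["tcp_rot"],s["contact_force"])
E
```

```text
pics
top [[544.6145556353362, 0.0, 310.9403494053462], [0.0, 544.6145556353362, 240.99492043387053], [0.0, 0.0, 1.0]] 0.007675687984789142 [ 0.33311722 -0.06187299  1.33071292] [-2.14563966  2.12553982 -0.16562982]
side [[460.89872016097655, 0.0, 316.7530295818492], [0.0, 460.89872016097655, 240.27774241970548], [0.0, 0.0, 1.0]] -0.10777724696903007 [ 0.06413835 -0.79749674  0.72061399] [-2.1550277   0.63939209 -0.31178362]
0.1 [-4.20942317e-01 -3.11292669e+00  3.05816370e-03] [-0.0304956   0.11267136 -1.02119731]
```

View pics/top0.png

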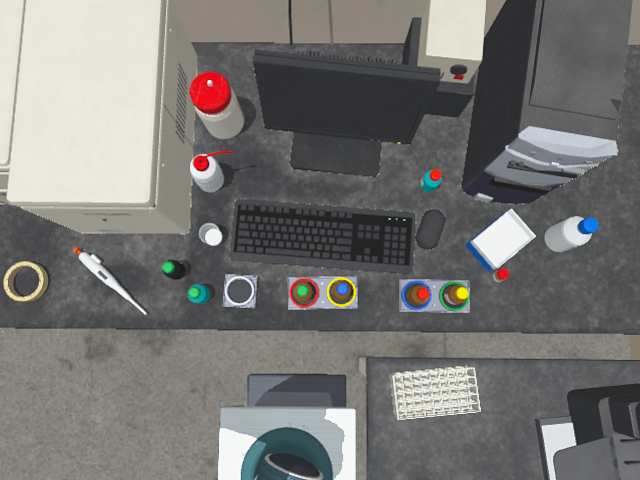

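View pics/side0.png

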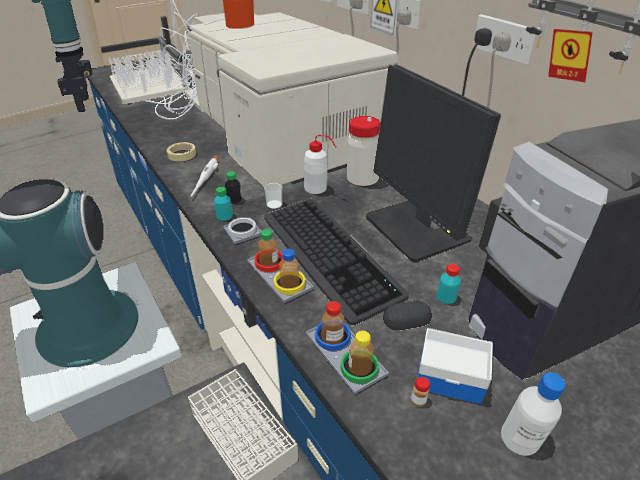

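Top view: the nests and what they hold are spare (240,291) empty, red (302,291) with the green-capped bottle, yellow (342,290) with the blue, blue (418,294) with the red, and green (457,294) with the yellow. Each bottle to be moved is amber and stands in a nest. The look-alikes are black with a green cap (174,268), turquoise with a green cap (199,293), turquoise with a red cap (432,180), and a small vial with a red cap (502,273). Next I measure and confirm with a crop.

```bash
cat > vis.py <<'E'
import cv2,numpy as np
from scipy.spatial.transform import Rotation as R
from scipy.optimize import least_squares
def rays(c,uv):
    K=c["intrinsics"];k=float(c["k1"])
    n=cv2.undistortPoints(np.asarray(uv,float).reshape(-1,1,2),K,np.array([k,0,0,0,0.])).reshape(-1,2)
    return R.from_rotvec(c["orientation"]).apply(np.c_[n,np.ones(len(n))])
def onplane(c,uv,z):
    d=rays(c,uv);p=c["position"];return p+d*((z-p[2])/d[:,2])[:,None]
def proj(c,P):
    q=R.from_rotvec(c["orientation"]).inv().apply(np.atleast_2d(P)-c["position"]);n=q[:,:2]/q[:,2:]
    n=n*(1+float(c["k1"])*(n**2).sum(1))[:,None];K=c["intrinsics"];return n*[K[0,0],K[1,1]]+K[:2,2]
def mask(c,col):
    h,s,v=cv2.split(cv2.cvtColor(c["image"],cv2.COLOR_BGR2HSV));h=h.astype(int)
    if col=="white": return (s<40)&(v>190)
    r={"red":(h<6)|(h>174),"yellow":(h>23)&(h<34),"blue":(h>100)&(h<125),"green":(h>45)&(h<80)}[col]
    return r&(s>140)&(v>80)
def ring(c,col,xy,z=.024):
    v,u=np.nonzero(mask(c,col));P=onplane(c,np.c_[u,v],z)[:,:2]
    x=np.array(xy,float)
    for tol in(.02,.012,.008,.006):
        Q=P[abs(np.hypot(*(P-x).T)-.0328)<tol]
        x=least_squares(lambda x:np.hypot(*(Q-x).T)-.0328,x,loss="soft_l1",f_scale=.002).x
    return x,len(Q)
def cap(c,col,xy,z=.099,rad=.045):
    """centre of the cap blob, cast at mid-cap height z-.007"""
    m=mask(c,col).astype(np.uint8);n,l,st,ce=cv2.connectedComponentsWithStats(m)
    best=[(np.hypot(*(onplane(c,ce[i],z-.007)[0,:2]-xy)),-st[i,4],i) for i in range(1,n) if st[i,4]>25]
    best=[b for b in best if b[0]<rad]
    if not best:return None
    i=min(best)[2];return onplane(c,ce[i],z-.007)[0,:2],st[i,4]
E
cat > m.py <<'E'
from vis import *
T=dict(np.load("top0.npz"));S=dict(np.load("side0.npz"))
N={"spare":("white",(240,291)),"red":("red",(302,291)),"yellow":("yellow",(342,290)),"blue":("blue",(418,294)),"green":("green",(457,294))}
for k,(col,uv) in N.items():
    g=onplane(T,uv,.024)[0,:2]
    print(k,g.round(4),*[(ring(c,col,g)[0].round(4),ring(c,col,g)[1]) for c in(T,S)])
for col,nest in(("green",(302,291)),("blue",(342,290)),("red",(423,294)),("yellow",(462,294))):
    g=onplane(T,nest,.095)[0,:2];print(col,g.round(4),cap(T,col,g),cap(S,col,g))
def z(u,v):
    d=T["z_map"][v,u];r=rays(T,(u,v))[0];f=R.from_rotvec(T["orientation"]).apply([0,0,1]);return (T["position"]+r*d/(r@f)).round(3)
for u,v in[(302,291),(342,290),(423,293),(462,294),(240,291),(345,90),(300,130),(320,240),(180,225),(100,232),(130,200)]:print((u,v),z(u,v))
a=cv2.resize(T["image"][245:325,150:520],None,fx=2.1,fy=2.1,interpolation=2)
b=cv2.resize(S["image"][160:420,190:470],None,fx=1.5,fy=1.5,interpolation=2)
cv2.imwrite("pics/crop1.png",np.vstack([a,cv2.copyMakeBorder(b,0,0,0,a.shape[1]-b.shape[1],0)]))
E
python3 m.py
```

```text
spare [0.4211 0.1148] (array([0.4228, 0.118 ]), 224) (array([0.4253, 0.1174]), 82)
red [ 0.4225 -0.0337] (array([ 0.4193, -0.0376]), 203) (array([ 0.4195, -0.0425]), 151)
yellow [ 0.4258 -0.1295] (array([ 0.4219, -0.127 ]), 217) (array([ 0.4222, -0.1321]), 219)
blue [ 0.418 -0.311] (array([ 0.4161, -0.3069]), 197) (array([ 0.4157, -0.3107]), 301)
green [ 0.4189 -0.404 ] (array([ 0.4154, -0.3967]), 159) (array([ 0.4146, -0.3997]), 326)
green [ 0.4177 -0.0352] (array([ 0.41927117, -0.03567   ]), np.int32(93)) (array([ 0.42212166, -0.03412996]), np.int32(99))
blue [ 0.4208 -0.1258] (array([ 0.42440412, -0.1257331 ]), np.int32(102)) (array([ 0.42734424, -0.12436819]), np.int32(118))
red [ 0.4135 -0.3088] (array([ 0.41591821, -0.30883008]), np.int32(109)) (array([ 0.41822115, -0.30684333]), np.int32(178))
yellow [ 0.4144 -0.3967] (array([ 0.41733219, -0.39682261]), np.int32(130)) (array([ 0.41977961, -0.39564114]), np.int32(205))
(302, 291) [ 0.417 -0.035  0.104]
(342, 290) [ 0.421 -0.126  0.097]
(423, 293) [ 0.415 -0.308  0.1  ]
(462, 294) [ 0.414 -0.395  0.1  ]
(240, 291) [0.422 0.117 0.011]
(345, 90) [ 0.8   -0.12   0.314]
(300, 130) [ 0.794 -0.026  0.11 ]
(320, 240) [ 0.546 -0.076  0.026]
(180, 225) [0.565 0.246 0.105]
(100, 232) [0.56  0.458 0.03 ]
(130, 200) [0.566 0.281 0.345]
```

View pics/crop1.png

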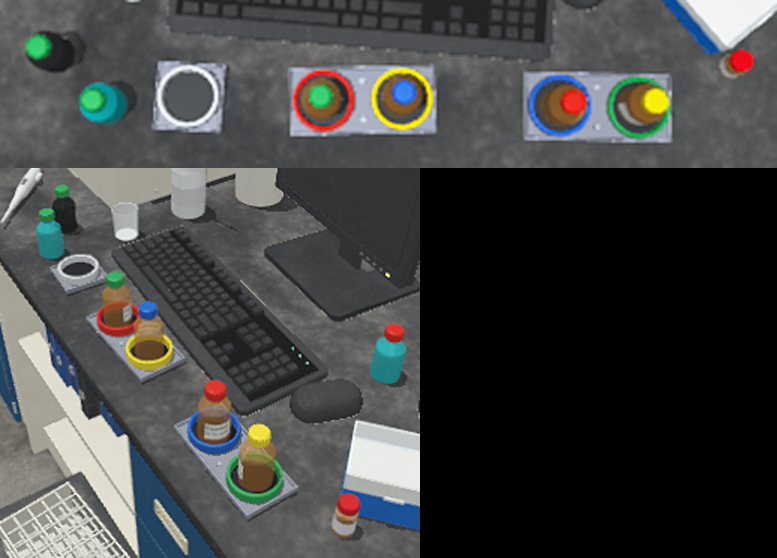

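The crop confirms it: the four amber bottles stand in the nests, and the turquoise, black and small-vial look-alikes are outside them. The plan is green→spare, red→red, blue→blue, yellow→yellow, green→green.

```bash
cat > job.py <<'E'
from cell import manip,cams,inverse_kinematics,order
from vis import *
ROT=R.from_matrix(np.array([[0,1,0],[1,0,0],[0,0,-1.]])).as_rotvec()
NEST={"spare":(.4235,.1178),"red":(.4193,-.0385),"yellow":(.4220,-.128),"blue":(.4160,-.3075),"green":(.4152,-.3975)}
ZG,ZT=.040,.165
def st(t):
    s=manip.state();print(t,round(s["clock"],1),s["tool_pos"].round(4),"F",s["contact_force"].round(1),"w",round(s["gripper_width"],4),"g",round(s["grasp_force"],1));return s
def go(x,y,z,rate=.2): manip.move_linear([x,y,z],rate=rate)
def pick(xy):
    go(*xy,ZT,.25);go(*xy,ZG+.03,.15);go(*xy,ZG,.05);st("at")
    manip.set_gripper(.03,force=25);s=st("grip");go(*xy,ZT,.12);s=st("lifted")
    assert s["gripper_width"]>.038,"lost"
def place(xy):
    go(*xy,ZT,.22);go(*xy,ZG+.025,.12)
    f0=manip.state()["contact_force"][2]
    for z in np.arange(ZG+.004,ZG-.003,-.001):   # to first contact
        go(*xy,z,.03 if z<ZG+.003 else .06)
        if manip.state()["contact_force"][2]-f0>2:break
    st("down");manip.set_gripper(.066);manip.dwell(.2);go(*xy,ZG+.04,.08);go(*xy,ZT,.2);st("up")
def shot(name):
    for n in("top","side"):
        c=cams.capture(n);np.savez(f"{n}_{name}.npz",**c);cv2.imwrite(f"pics/{n}_{name}.png",c["image"])
E
python3 - <<'E'
from job import *
go(.13,.45,.25,.2)
q=np.array(manip.state()["joint_pos"]);q[0]=-.05;manip.set_joints(q);st("swing")
manip.set_gripper(.066)
manip.move_pose([.42,-.035,ZT+.02],ROT);st("over")
pick((.4205,-.035));shot("g1")
E
```

```text
swing 3.3 [0.4691 0.0022 0.2501] F [ 0.5 -0.6 -0.8] w 0.088 g 0.0
over 4.3 [ 0.42  -0.035  0.185] F [ 0.   0.7 -0.4] w 0.066 g 0.0
at 6.0 [ 0.4204 -0.035   0.0399] F [ 0.2 -0.4  0.1] w 0.0661 g 0.0
grip 6.5 [ 0.4206 -0.035   0.0403] F [-0.5  0.8  2.9] w 0.0423 g 25.0
lifted 7.7 [ 0.4197 -0.0349  0.164 ] F [ 0.1  1.1 -0.9] w 0.0427 g 25.0
```

Run:
```python
import cv2,numpy as np
s=cv2.imread("pics/side_g1.png")[130:310,170:370];t=cv2.imread("pics/top_g1.png")[200:335,210:380]
a=cv2.resize(s,(440,400),interpolation=2);b=cv2.resize(t,(340,270),interpolation=2)
cv2.imwrite("pics/c2.png",np.hstack([a,cv2.copyMakeBorder(b,0,130,0,0,0)]))
```

```text
(no output)
```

View pics/c2.png

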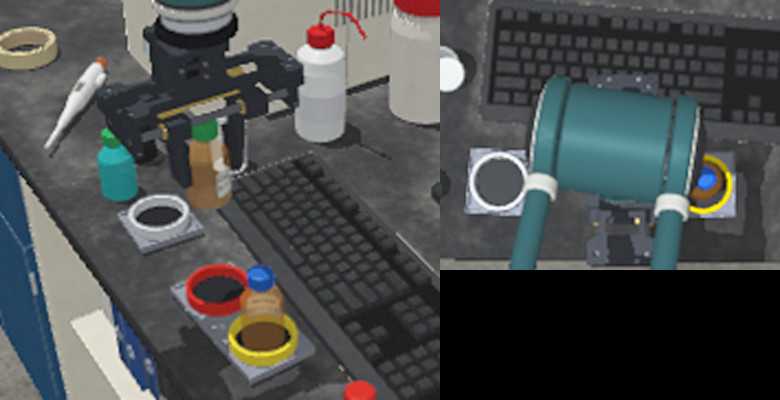

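The green bottle hangs upright in the fingers and the red nest is now empty, at about (215,290) in the crop. I place it in the spare nest and re-measure the red nest.

Run:
```python
from job import *
S=dict(np.load("side_g1.npz"));print(ring(S,"red",NEST["red"]))
place(NEST["spare"])
go(.417,-.3083,.19,.3);shot("g2")
T=dict(np.load("top_g2.npz"));S=dict(np.load("side_g2.npz"))
print(ring(T,"red",NEST["red"]),ring(S,"red",NEST["red"]));print(cap(T,"green",NEST["spare"]),cap(S,"green",NEST["spare"]))
def z(u,v):
    d=T["z_map"][v,u];r=rays(T,(u,v))[0];f=R.from_rotvec(T["orientation"]).apply([0,0,1]);return (T["position"]+r*d/(r@f)).round(3)
v,u=np.nonzero(mask(T,"red"));P=onplane(T,np.c_[u,v],.024)[:,:2];k=np.hypot(*(P-NEST["red"]).T)<.045;print((P[k].max(0)+P[k].min(0))/2,np.ptp(P[k],0))
a=cv2.resize(S["image"][130:390,170:430],(500,500),interpolation=2);cv2.imwrite("pics/c3.png",a)
```

```text
(array([ 0.41905045, -0.0434545 ]), 212)
down 11.1 [0.4237 0.1179 0.0402] F [-0.9  1.   1.3] w 0.043 g 25.0
up 13.1 [0.4229 0.1177 0.164 ] F [-0.3 -1.  -0.4] w 0.0665 g 0.0
(array([ 0.41932506, -0.03763897]), 201) (array([ 0.41907128, -0.0433117 ]), 212)
(array([0.4230195 , 0.11721334]), np.int32(95)) (array([0.42622109, 0.12035206]), np.int32(87))
[ 0.41798173 -0.03733418] [0.06697741 0.06952735]
```

View pics/c3.png

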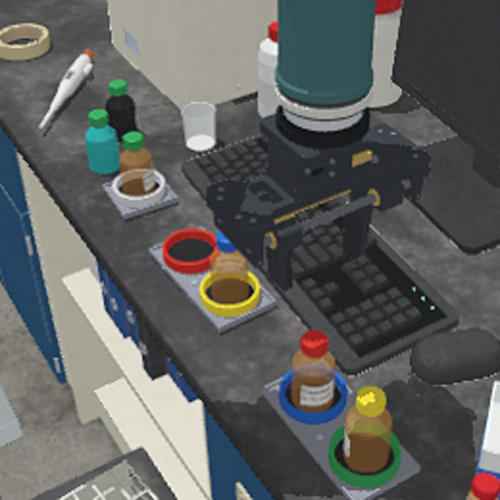

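The green bottle stands upright in the spare nest, at about (135,165) in the crop. The top camera agrees with the arm to about 1 mm, and the side view is biased by the outer wall of the cup. I carry on with top-view values.

Run:
```python
from job import *
NEST.update(red=(.4195,-.0375),yellow=(.422,-.1272),blue=(.4163,-.307),green=(.4157,-.397))
pick((.4163,-.3083));place(NEST["red"])
go(.4247,-.1255,ZT+.03,.3);shot("g3");S=dict(np.load("side_g3.npz"));print(cap(S,"red",NEST["red"]))
cv2.imwrite("pics/c4.png",cv2.resize(S["image"][130:390,170:430],(500,500),interpolation=2))
```

```text
at 16.6 [ 0.4163 -0.3083  0.0398] F [0.1 0.6 0.1] w 0.0661 g 0.0
grip 17.0 [ 0.4165 -0.3085  0.0403] F [-0.7  0.8  0.7] w 0.043 g 25.0
lifted 18.2 [ 0.4157 -0.3078  0.164 ] F [ 0.2 -0.1 -1.9] w 0.0432 g 25.0
down 22.1 [ 0.4197 -0.0375  0.0403] F [-0.1  0.2  1.5] w 0.0428 g 25.0
up 24.0 [ 0.4189 -0.0374  0.164 ] F [-1.1  0.7 -0.3] w 0.0657 g 0.0
(array([ 0.42131153, -0.03688266]), np.int32(112))
```

View pics/c4.png

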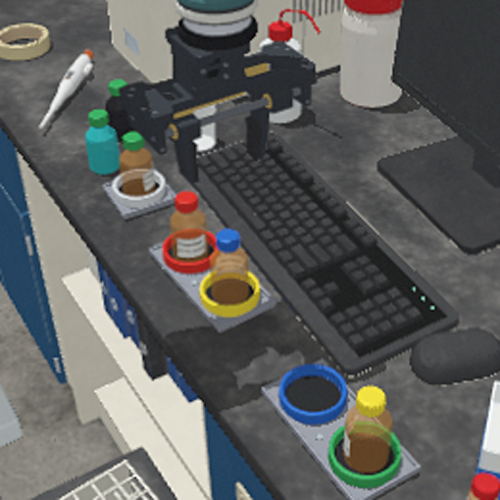

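The red bottle stands in the red nest (187,230) and the blue nest is empty (313,393). I do the remaining three moves.

Run:
```python
from job import *
NEST.update(red=(.4195,-.0375),yellow=(.422,-.1272),blue=(.4163,-.307),green=(.4157,-.397))
pick((.4247,-.1255));place(NEST["blue"])
pick((.4178,-.3963));place(NEST["yellow"])
pick((.4237,.1175));place(NEST["green"])
go(.42,.12,.27,.3);shot("g4")
for n in("top","side"):
    c=dict(np.load(n+"_g4.npz"))
    for k in("red","yellow","blue","green"):
        r=cap(c,k,NEST[k]);print(n,k,None if r is None else (r[0]-NEST[k]).round(4))
a=cv2.resize(c["image"][160:420,190:450],(430,430),interpolation=2);t=cv2.imread("pics/top_g4.png")[255:325,215:495];t=cv2.resize(t,(780,195))
cv2.imwrite("pics/c5.png",np.hstack([a,cv2.resize(cv2.imread("pics/top_g4.png")[180:400,330:510],(352,430))]))
cv2.imwrite("pics/c6.png",t)
```

```text
at 26.4 [ 0.4247 -0.1255  0.0398] F [0.6 0.  0.1] w 0.0663 g 0.0
grip 26.9 [ 0.4249 -0.1256  0.0403] F [-0.6 -0.8  1.4] w 0.0424 g 25.0
lifted 28.1 [ 0.424  -0.1252  0.164 ] F [-0.9  0.9 -2.3] w 0.0418 g 25.0
down 31.5 [ 0.4165 -0.3072  0.0403] F [-0.3  0.1  1.7] w 0.0424 g 25.0
up 33.5 [ 0.4158 -0.3067  0.1641] F [-0.9  0.9 -0. ] w 0.0661 g 0.0
at 35.5 [ 0.4178 -0.3963  0.0398] F [ 0.  -0.1 -0.5] w 0.0661 g 0.0
grip 36.0 [ 0.418  -0.3965  0.0404] F [-0.   0.1  0.3] w 0.0428 g 25.0
lifted 37.2 [ 0.4172 -0.3957  0.1639] F [ 0.6  0.3 -0.9] w 0.0427 g 25.0
down 41.0 [ 0.4222 -0.1273  0.0403] F [-0.6 -0.3  2.6] w 0.0427 g 25.0
up 43.0 [ 0.4214 -0.127   0.164 ] F [-1.  -0.1 -0.5] w 0.066 g 0.0
at 45.6 [0.4237 0.1175 0.0399] F [-0.5  0.6 -0.7] w 0.0661 g 0.0
grip 46.1 [0.4239 0.1176 0.0403] F [-0.9 -0.3  2.7] w 0.043 g 25.0
lifted 47.3 [0.423  0.1173 0.164 ] F [ 0.4 -0.7 -1.3] w 0.0427 g 25.0
down 52.5 [ 0.4159 -0.3973  0.0403] F [-2.3  1.8  7.3] w 0.0422 g 25.0
up 54.5 [ 0.4153 -0.3966  0.1642] F [-0.7 -0.1 -0.8] w 0.0657 g 0.0
top red [-0.0004 -0.0001]
top yellow [-0.0002 -0.0001]
top blue [-0.0038  0.0098]
top green [-0.0044  0.0145]
side red [0.0018 0.0006]
side yellow [0.003  0.0012]
side blue [0.0024 0.0014]
side green [0.0021 0.0006]
```

View pics/c5.png

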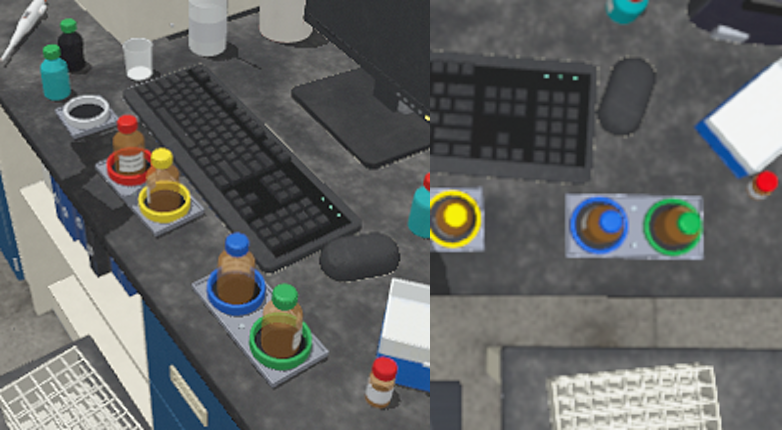

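All four bottles stand upright in the nests of their own colour: red (127,145), yellow (162,185), blue (237,270) and green (284,320). The spare nest (87,110) is empty. The top-view offsets for blue and green come from the cap merging with the rim of the same colour in the mask. I hand the job in.

```bash
python3 -c "
from cell import order;print(order.close_job())"
```

```text
the job is handed in; nothing more can be done
None
```

The job is handed in: all four bottles stand upright in the nests matching their caps and the spare nest is empty, after about 55 s on the robot's clock; the hand-in call returned no verdict.

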